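# Set the shaker's click dial and start it

## Task

Set the speed on the small white shaker and start it: press with a fingertip on the knurled top of the big black dial near its edge and drag it round clockwise until its white line has clicked in at the one long mark on the panel. Then press the start key all the way down and let it go. Do not grip round the dial or press hard on it, leave the key alone until the dial is set, and leave the dish on the platform and the things beside the shaker where they are; nothing is to be picked up.

Things in the scene. Friction and masses are not known exactly. Their poses are not given: they have to be found in the camera images.
- shaker: white shaker housing, 170 (x) x 270 (y) x 58 mm high, fixed to the bench; origin at the centre of its underside, z up, its front (long side) faces -x. On its top: dial at the -y end (centre at x 0, y -70 mm), round aluminium dish platform at the +y end, start key near the front edge (x -52, y +30 mm)
- dial_top (a point): centre of the flat top of the black dial, 82 mm above the bench. The dial is a disc 100 mm in diameter and 18 mm high with a vertical axis, its lower face 6 mm above the panel; too wide to be pinched by most grippers. Its top is knurled from 24 to 46 mm out from the centre; a smooth flat cap lies inside
- carrier (a joint): how far the sprung dial is pressed down, m: 0 up, 0.005 at the stop. It starts to give at about 1 N and adds about 1.8 N per mm, still turns while pressed, and comes up when let go. A fingertip pressing it 3 mm down near its edge drags it round, slipping little if at all; read it again and repeat if it fell short
- dial (a joint): turn of the dial, rad, clockwise seen from above, from -0.10 to 3.24. Detents every 0.524 rad: 0, 0.524, 1.047, 1.571, 2.094, 2.618, 3.142, each with a rib on the panel. The long mark is at 2.094; the dial starts in one of the four detents before it. It takes about 0.045 N m at most; past half-way between detents it snaps into the next one by itself
- dial_pointer (a point): outer end of the white line on the dial's top, 48 mm from the axis; turns with the dial
- long_mark (a point): inner end of the long mark on the panel (a black rib 25 mm long and 5 mm wide; the six others are 6.5 mm long and 2.5 mm wide), 54.5 mm from the dial's axis towards +x of the shaker, on the panel. The dial is set when the white line points at it
- start_key_top (a point): centre of the top of the round white start key, 26 mm in diameter; it moves 6 mm straight down against a spring (about 4 N fully down) and comes back when let go. The only push key on the panel
- start_key (a joint): travel of the start key, m: 0 up, 0.006 fully down
- platform (a point): centre of the top of the round aluminium platform, 100 mm in diameter, 70 mm above the bench, on which the dish stands
- dish: clear petri dish, 62 mm in diameter, 15 mm high, loose on the platform; origin at the centre of its underside. To be left alone
- bottle: glass bottle with blue cap, 56 mm in diameter, 131 mm high, loose on the bench beyond the shaker's +y end; origin at its underside. To be left alone
- marker: marker pen, 134 mm long, 12 mm thick, loose on the bench in front of the shaker; origin at its underside. To be left alone
- notes: block of sticky notes, 66 x 66 x 14 mm, loose on the bench beyond the shaker's -y end; origin at its underside. To be left alone

How it is judged:
On the way, in this order (a step that is already met when the one before it is completed fails the run):
1. the dial has clicked in at the long mark and rests there (value of joint dial between 1.9744 and 2.2144 rad and velocity of joint dial between -0.2 and 0.2 rad/s), for 0.3 s.
2. the start key is pressed down (value of joint dial between 1.9744 and 2.2144 rad and value of joint start_key above 0.0045 m), for 0.05 s.
At the end, for the whole second after the job is handed in: The dial rests within 0.12 rad of the long mark's detent (2.094 rad), the start key has been pressed at least 4.5 mm down after that and is up again (under 1.5 mm), the dish is still on the platform, and dish, bottle, marker and notes are within 30 mm of where they were (value of joint dial between 1.9744 and 2.2144 rad and value of joint start_key below 0.0015 m and horizontal distance between dish and platform below 0.03 m and z of dish in the frame of shaker between 0.066 and 0.074 m and distance of each of dish, bottle, marker, notes from where it was at the start of the episode below 0.03 m and linear speed of dish below 0.02 m/s); the robot touches nothing.
It fails at once if the start key is pressed before the dial is set (value of joint start_key above 0.002 m and not (value of joint dial between 1.8944 and 2.2944 rad)).
It fails at once if the dial is gripped round, or pressed at its centre, instead of being dragged by a fingertip near its edge (horizontal distance between the grasp point and dial_top below 0.012 m and contact force between the fingers and dial above 1 N).
It fails at once if the dial is pressed harder than 30 N (contact force between any of the arm, the fingers and dial above 30 N).
It fails at once if the dish is pushed along or lifted (distance of dish from where it was at the start of the episode above 0.03 m or z of dish in the frame of shaker above 0.08 m).
It fails at once if something beside the shaker is pushed away, lifted or knocked over (distance of any of bottle, marker, notes from where it was at the start of the episode above 0.03 m or height (world z) of any of bottle, marker, notes above 0.012 m or angle between bottle's own z axis and vertical above 0.4 rad).
It also fails if it takes over 48 s, if anything falls off the work surface, if the arm or the gripper's body presses on something with over 40 N, if the wrist force passes 120 N, or if a joint passes its speed limit or range.

## Robot

A 7-joint arm with a two-finger parallel gripper is mounted at the origin on a cart in front of the work surface, level with it; the furniture and walls round the work are solid. World frame = base frame: x ahead of the robot, y to its left, z up, the work surface at z = 0. Lengths are in m, angles in rad, forces in N, time in s.
With the tool pointing down it reaches from about 0.425 to 0.875 m from the base axis. Payload 4.7 kg.
Tool frame: the origin (TCP) lies at the very end of the fingers, on their centre line; the grasp point (between the pads) lies 19 mm behind it; z points along the fingers, y is the direction in which the jaws open and shut (so a half turn about z gives the same grasp; the last joint's range is limited). The gripper opens to 87 mm and grips with 3 to 60 N. Pads are 19 mm wide; open, the fingers measure 117 mm over their backs; the gripper's body (75 mm by 190 mm) begins 51 mm behind the grasp point.
Start: joints at [1.189, 0.321, -0.07, 1.45, 0.023, 1.371, -0.057], TCP at [0.251, -0.6, 0.223] pointing down, gripper open.
Joint ranges: [-2.86, 2.86], [-0.3, 2.09], [-1.38, 1.24], [0.06, 2.45], [-1.56, 4.7], [0.09, 2.05], [-2.69, 2.69]. Speed limits (rad/s): [2.57, 2.57, 3.14, 3.14, 3.14, 3.14, 3.14].

## Interface

Orientations are given as a rotation vector (axis times angle).
In Python, from bench import ctrl gives the robot as it stands. The module is installed in compiled form; this text tells all that it offers.
- The arm moves only by the tool move_arm, never from a script. Its arguments are lists of equal length, an entry for each row: "dp": the shift along the tool's x, y, z in units of 30 mm (1.0 is 30 mm), a list of three; "turn": the turn about the tool's z in units of 5 degrees (1.0 is 5 degrees); "jaw": the opening, from -1 (shut) to 1 (fully open). A call has 1 to 5 rows; each row is the pose to reach, as a shift and turn from the pose commanded when the call began, along the tool's axes at that moment; what a row does not reach only later rows make up. A row lasts 1/10 s, in which the tool goes at most 50 mm and 8.59 degrees, less where a joint would pass 70% of its speed; a pose out of reach is approached as far as the arm can. A call with a gripper value outside its range is refused whole. The fingers move at their own pace and stop on an object; "grip_force" is the grip in N (left out, the last holds). Time passes only in rows, so rows that repeat a pose let the fingers close. It gives the time, the measured TCP pose, the force and the opening at its end, in the units of the state.
- ctrl.get_state(): the state, without advancing time (a new reading comes with each control period).
- ctrl.get_image(name): name is "scene" or "top"; returns the picture (400x640x3 uint8, red, green, blue); there is no depth.
- ctrl.camera_info(name): a dict with "intrinsics" (3x3 intrinsics, pixels), "dist" ([k1, k2, p1, p2, k3] as OpenCV has them; the pictures are not rectified), "extrinsics" (4x4, takes a point from world to camera coordinates). Camera axes: x right, y up, looking along -z (the intrinsics and any distortion apply to the point x, -y, -z); pixel columns grow to the right and rows downward; lengths in m; the calibration is good to about 2 mm. A picture is of the moment at which its call begins. camera_info takes no time and is no camera call.
- ctrl.close_job(): hands the job in, once; it reports no verdict.
Trained networks look in the newest picture that a camera, given by its name, has taken for a name from the list of things; names that differ only in an ending like _2 or _b are one class to them, and where a whole thing is asked for, a point or a joint stands for the part that bears it (a point fixed in the world has none). Each returns a list of dicts, best first, with "confidence" (0 to 1); they miss things now and then, are a little off and sometimes report something else, mostly with a low value. They report only what shows in the picture. A call takes as long as a camera call.
- ctrl.look_for(camera, target): "rect" ([centre column, centre row, width, height] in pixels, round what is visible of it).
- ctrl.masks_of(camera, target): "region" (400x640 bool, what is visible of it) and "rect" ([centre column, centre row, width, height] in pixels, round what is visible of it).
The state is a dict: "time": time; "joint_positions": joint angles; "qd": joint speeds; "joint_torque": joint torques, N m; "position": TCP position; "tool_rot": TCP orientation; "ft_force": force on the tool from outside, world axes, zero at the start; "torque": the same for the moment, N m; "grip_width": opening from 0.0 (shut) to 1.0 (fully open).
Only numpy, scipy, OpenCV 4.12 (cv2) and the standard library are available. Lean on these libraries where they do the work, as an engineer would, in place of code of your own. Each camera call takes 0.05 s, during which the arm holds its last target. There are 200 camera calls.

## Working session

There is one attempt and no reset: what is moved stays moved. The work goes in short steps, Python scripts to look and compute and a tool call to move; the robot and the scene stay as the last step left them, time stands still between calls to the robot, and variables do not carry over. Pictures are saved under pics/ and viewed, about 8 in all and at most 12, crops included, and the job is handed in when it is done.

Besides the shell and the picture viewer there is one more tool, called after "Call:" as name([rows], argument=value, ...), one row to a line, values as JSON. move_arm: Moves the arm, as the interface text tells. Its arguments: {"type":"object","properties":{"dp":{"type":"array","items":{"type":"array","items":{"type":"number"}}},"turn":{"type":"array","items":{"type":"number"}},"jaw":{"type":"array","items":{"type":"number"}},"grip_force":{"type":"number"}},"required":["dp","turn","jaw"]}

```bash
mkdir -p pics; cat > h.py <<'E'
import numpy as np, cv2
from bench import ctrl
def cam(n):
    c=ctrl.camera_info(n); return np.array(c["intrinsics"]),np.array(c["dist"]),np.array(c["extrinsics"])
def ray(n,uv,z):
    K,d,E=cam(n); p=cv2.undistortPoints(np.array(uv,float).reshape(-1,1,2),K,d).reshape(-1,2)
    D=np.c_[p[:,0],-p[:,1],-np.ones(len(p))]@E[:3,:3]; o=-E[:3,:3].T@E[:3,3]
    return o+D*((z-o[2])/D[:,2])[:,None]
def proj(n,P):
    K,d,E=cam(n); c=np.array(P,float).reshape(-1,3)@E[:3,:3].T+E[:3,3]
    return cv2.projectPoints(c*[1,-1,-1],np.zeros(3),np.zeros(3),K,d)[0].reshape(-1,2)
def save(n,f,crop=None,s=1):
    im=ctrl.get_image(n)
    if crop: a,b,c,d=crop; im=im[b:d,a:c]
    cv2.imwrite('pics/'+f,cv2.resize(im[...,::-1],None,fx=s,fy=s,interpolation=cv2.INTER_CUBIC))
E
python3 - <<'E'
from h import *
s=ctrl.get_state(); print(s["time"],s["position"],s["tool_rot"],s["ft_force"])
a=ctrl.get_image("top");b=ctrl.get_image("scene")
cv2.imwrite('pics/a.png',a[...,::-1]);cv2.imwrite('pics/b.png',b[...,::-1])
for n in("top","scene"):
    E=cam(n)[2];print(n,-E[:3,:3].T@E[:3,3])
    for t,z in(("dial_top",.082),("start_key_top",.062),("platform",.07),("long_mark",.058),("dial_pointer",.082),("shaker",.058)):
        for r in ctrl.look_for(n,t)[:2]: print(n,t,np.round(r["confidence"],2),np.round(r["rect"],1),ray(n,r["rect"][:2],z).round(4))
E
```

```text
0.0 [ 0.25034728 -0.59925907  0.22145525] [-3.07846077e+00 -6.17332568e-01  7.53548378e-04] [ 0.49005931  0.95363117 -0.21566124]
top [0.32587424 0.06918501 0.99939291]
top dial_top 0.69 [242.1 214.9  31.1  28.9] [[0.5304 0.2367 0.082 ]]
top dial_top 0.64 [343.7 184.4  38.6  36.3] [[ 0.5825 -0.0182  0.082 ]]
top start_key_top 0.64 [318.8 218.5  11.2  10. ] [[0.5069 0.0514 0.062 ]]
top platform 0.74 [321.9 198.4 120.1 100.5] [[0.5552 0.0388 0.07  ]]
top long_mark 0.61 [318.2 197.1 117.5  95.9] [[0.5625 0.0474 0.058 ]]
top dial_pointer 0.9 [347.1 182.8  41.2  35.9] [[ 0.5857 -0.027   0.082 ]]
top shaker 0.83 [320.6 197.5 118.3 101.8] [[0.5609 0.0414 0.058 ]]
scene [-0.13226658  0.67252311  0.76770129]
scene dial_top 0.83 [342.4 192.2  44.   26.9] [[ 0.5775 -0.017   0.082 ]]
scene start_key_top 0.48 [339.6 218.8  11.   13.1] [[0.52   0.0435 0.062 ]]
scene platform 0.86 [326.9 223.7 100.9  94.9] [[0.5175 0.0861 0.07  ]]
scene long_mark 0.87 [326.6 223.2 102.3  94. ] [[0.5306 0.0754 0.058 ]]
scene dial_pointer 0.61 [341.8 192.8  37.8  27.3] [[ 0.5765 -0.0141  0.082 ]]
scene shaker 0.92 [327.6 223.1 100.   89.9] [[0.5294 0.0733 0.058 ]]
```

View pics/a.png

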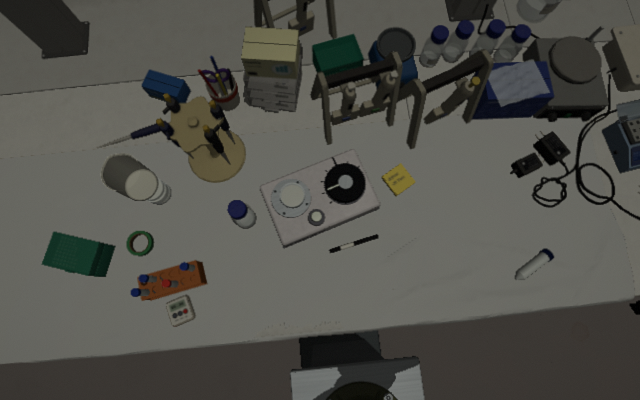

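View pics/b.png

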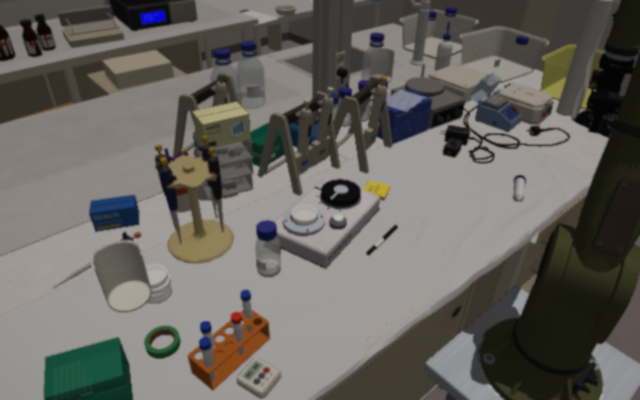

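The top view shows the shaker with its dial at about (345,183), the platform with dish at (292,196), the key at (317,217) and the long mark near (336,160). The scene view shows the dial at (341,192) and the key at (338,219). The 0.69 "dial" at (242,215) is actually the bottle. Next I'll zoom in and fit the pose.

```bash
python3 - <<'E'
from h import *
from scipy.optimize import least_squares
loc=np.array([[0,-.07,.082],[-.052,.03,.066]])
a=cv2.imread('pics/a.png');b=cv2.imread('pics/b.png')
obs={}
for n,im,box in(("top",a,(255,145,405,250)),("scene",b,(265,165,405,270))):
    x0,y0,x1,y1=box; g=im.max(2)
    m=((g<50)*255).astype(np.uint8); mm=np.zeros_like(m); mm[y0:y1,x0:x1]=m[y0:y1,x0:x1]
    k,l,st,ce=cv2.connectedComponentsWithStats(mm)
    for i in np.argsort(-st[1:,4])[:3]+1: print(n,st[i],ce[i].round(1))
# fit to points: dial(top), key, platform
pt={"top":[(345,183.5),(316.7,216)],"scene":[(341,191.5),(338.5,217.5)]}
def W(q,P):
    c,s=np.cos(q[2]),np.sin(q[2]);return np.c_[q[0]+c*P[:,0]-s*P[:,1],q[1]+s*P[:,0]+c*P[:,1],P[:,2]]
def res(q):return np.concatenate([(proj(n,W(q,loc))-pt[n]).ravel() for n in pt])
r=least_squares(res,[.55,.05,.3]);print(r.x,r.fun.round(1));q=r.x
np.save('q.npy',q)
th=np.linspace(0,2*np.pi,60)
dial=np.c_[.05*np.cos(th),-.07+.05*np.sin(th),0*th+.082]
plat=np.c_[.05*np.cos(th),.075+.05*np.sin(th),0*th+.07]
key=np.c_[-.052+.013*np.cos(th),.03+.013*np.sin(th),0*th+.066]
cor=np.array([[sx*.085,sy*.135,.058] for sx,sy in((1,1),(1,-1),(-1,-1),(-1,1),(1,1))])
mk=np.array([[.0545,-.07,.058],[.0795,-.07,.058]])
out=[]
for n,im,box in(("top",a,(255,145,405,250)),("scene",b,(265,170,405,268))):
    x0,y0,x1,y1=box;s=5
    c=cv2.resize(im[y0:y1,x0:x1],None,fx=s,fy=s,interpolation=cv2.INTER_CUBIC);c=np.clip(c*1.3,0,255).astype(np.uint8)
    o=c.copy()
    for P,col in((dial,(0,0,255)),(plat,(0,255,0)),(key,(255,0,0)),(cor,(0,255,255)),(mk,(255,0,255))):
        u=((proj(n,W(q,P))-[x0,y0]+.5)*s).astype(int);cv2.polylines(o,[u],False,col,1)
    cv2.imwrite(f'pics/fit_{n}.png',o)
E
```

```text
top [ 324  157   41   47 1124] [344.5 183.1]
top [354 234  24  12 107] [365.2 239.5]
top [283 223  59  24  89] [310.9 235.3]
scene [321 180  39  28 717] [340.2 194.4]
scene [265 233  10   7  52] [269.  235.9]
scene [384 226  13  13  43] [389.5 232.1]
[0.56944418 0.04258547 0.28244828] [ 1.  -1.8 -0.3  0.7  0.6 -2.4 -0.5  4. ]
```

View pics/fit_top.png

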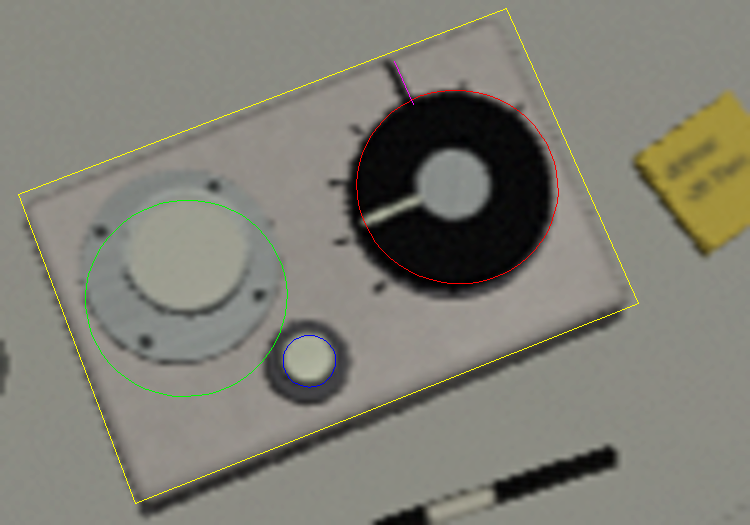

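View pics/fit_scene.png

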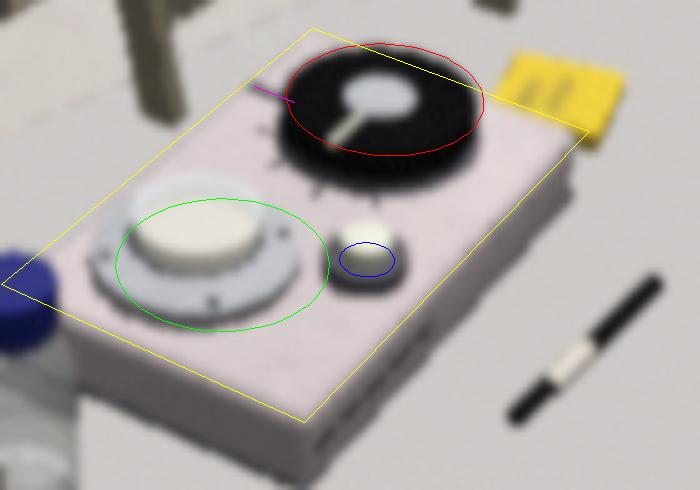

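The fit is a few mm off, and the key stands higher than I assumed. I'll refit using cap centres, corners and long mark, leaving the key's height free.

```bash
python3 - <<'E'
from h import *
from scipy.optimize import least_squares
def W(q,P):
    P=np.array(P,float);c,s=np.cos(q[2]),np.sin(q[2]);return np.c_[q[0]+c*P[:,0]-s*P[:,1],q[1]+s*P[:,0]+c*P[:,1],P[:,2]]
off={"top":(255,145),"scene":(265,170)}
px={"top":[(453,184),(309,359),(180,267),(408,101),(24,203),(500,18),(632,306),(140,503)],"scene":[(380,96),(367,234),(193,255),(292,101),None,None,None,(303,425)]}
H=.058
def P(q):return [[0,-.07,.082],[-.052,.03,q[3]],[0,q[4],.07],[.0545,-.07,H],[.085,.135,H],[.085,-.135,H],[-.085,-.135,H],[-.085,.135,H]]
def res(q):
    o=[]
    for n in px:
        p=proj(n,W(q,P(q)))
        for i,u in enumerate(px[n]):
            if u is not None:o.append(p[i]-((np.array(u)+.5)/5-.5+off[n]))
    return np.array(o).ravel()
r=least_squares(res,[.57,.04,.3,.07,.07],loss='soft_l1');q=r.x
print(q.round(4));print(res(q).reshape(-1,2).round(1).tolist());np.save('q.npy',q)
D=W(q,P(q))[:3];print(D.round(4))
# pointer, angle from +x of shaker, clockwise; dial = 2.094 - cw remaining
for n,u in(("top",(368,218)),("scene",(331,146))):
    w=ray(n,[(np.array(u)+.5)/5-.5+off[n]],.082)[0]; c=ray(n,[(np.array(px[n][0])+.5)/5-.5+off[n]],.082)[0]
    d=w-c;ccw=np.arctan2(d[1],d[0])-q[2];print(n,c.round(4),np.hypot(*d[:2]),"ccw from mark",ccw,"dial",2.094-ccw)
from scipy.spatial.transform import Rotation as R
print(R.from_rotvec(ctrl.get_state()["tool_rot"]).as_matrix().round(3))
print(ray("top",[(np.array((680,170)))/5+off["top"]],.014))
E
```

```text
[0.5697 0.0439 0.2865 0.0811 0.076 ]
[[0.2, 0.1], [-0.5, -0.9], [0.3, 6.2], [0.3, 0.5], [-1.8, -1.6], [0.4, -2.1], [0.8, -0.8], [-1.3, 0.2], [0.4, 0.4], [-0.2, 0.2], [5.2, 1.9], [-0.2, 0.3], [-0.1, -0.4]]
[[ 0.5895 -0.0232  0.082 ]
 [ 0.5113  0.058   0.0811]
 [ 0.5482  0.1168  0.07  ]]
top [ 0.5898 -0.0227  0.082 ] 0.045783634632535854 ccw from mark 1.5772534992767224 dial 0.5167465007232774
scene [ 0.5916 -0.0237  0.082 ] 0.051052880925842946 ccw from mark 1.625618338523011 dial 0.4683816614769889
[[ 0.923  0.386  0.   ]
 [ 0.386 -0.923 -0.   ]
 [ 0.     0.    -1.   ]]
[[ 0.6039049 -0.1522542  0.014    ]]
```

Call:
move_arm([
  [1.2,-0.92,0],
  [2.4,-1.84,0],
  [3.6,-2.76,0],
  [4.8,-3.68,0],
  [6.0,-4.6,0],
], turn=[0,0,0,0,0], jaw=[-1,-1,-1,-1,-1])

```text
time: 1.2
position: [0.3642, -0.4014, 0.2228]
tool_rot: [3.08, 0.617, 0.0]
ft_force: [0.5, -0.4, 0.3]
grip_width: 0.63
```

Call:
move_arm([
  [1.2,-0.92,0],
  [2.4,-1.84,0],
  [3.6,-2.76,0],
  [4.8,-3.68,0],
  [6.0,-4.6,0],
], turn=[0,0,0,0,0], jaw=[-1,-1,-1,-1,-1])

```text
time: 1.7
position: [0.477, -0.2047, 0.2229]
tool_rot: [3.079, 0.617, 0.001]
ft_force: [1.2, -0.4, -0.0]
grip_width: 0.171
```

Call:
move_arm([
  [1.0,-0.74,0.3],
  [2.0,-1.48,0.9],
  [3.0,-2.22,1.5],
  [4.0,-2.96,2.1],
  [4.73,-3.7,2.7],
], turn=[-0.9,-1.8,-2.7,-3.6,-4.5], jaw=[-1,-1,-1,-1,-1])

```text
time: 2.2
position: [0.5657, -0.0473, 0.1412]
tool_rot: [2.898, 1.212, 0.002]
ft_force: [-1.3, 0.7, 0.1]
grip_width: 0.003
```

Call:
move_arm([
  [0,0,0.3],
  [0,0,0.6],
  [0,0,0.6],
], turn=[0,0,0], jaw=[-1,-1,-1])

```text
time: 2.5
position: [0.5634, -0.0508, 0.1223]
tool_rot: [-2.902, -1.203, 0.004]
ft_force: [0.1, 0.1, -0.7]
grip_width: 0.005
```

```bash
python3 - <<'E'
from h import *
from scipy.spatial.transform import Rotation as R
s=ctrl.get_state();print(s["position"],s["ft_force"],s["joint_positions"],R.from_rotvec(s["tool_rot"]).as_matrix().round(3).tolist())
im=[cv2.resize(ctrl.get_image(n)[y:y+130,x:x+160,::-1],None,fx=2.5,fy=2.5*1.5 if 0 else 2.5,interpolation=cv2.INTER_CUBIC) for n,x,y in(("top",255,130),("scene",260,140))]
cv2.imwrite('pics/c.png',np.hstack(im))
for n in("top","scene"):print(proj(n,[s["position"]]))
E
```

```text
[ 0.56336826 -0.05078379  0.12230342] [ 0.05954856  0.10242731 -0.67204428] [ 0.53112339  0.26243831 -0.55993166  1.77046138  0.15202742  1.15406807
 -0.86005539] [[0.706, 0.708, -0.002], [0.708, -0.706, -0.001], [-0.002, -0.001, -1.0]]
[[359.37757266 186.10367521]]
[[356.99933451 176.51963854]]
```

View pics/c.png

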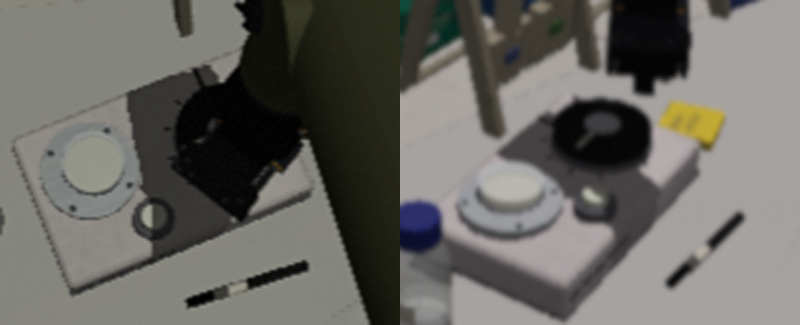

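The crops show the closed fingertip over the dial's near right edge. It sits at scene pixel (357,177), where projection puts it, and everything is still in place. Next is a gradual descent.

Call:
move_arm([
  [0.1,0,0.4],
  [0.1,0,0.8],
  [0.1,0,1.1],
  [0.1,0,1.1],
], turn=[0,0,0,0], jaw=[-1,-1,-1,-1])

```text
time: 3.0
position: [0.565, -0.0472, 0.0884]
tool_rot: [-2.899, -1.206, 0.005]
ft_force: [0.4, 0.3, -0.5]
grip_width: 0.005
```

Call:
move_arm([
  [0,0,0.1],
  [0,0,0.2],
  [0,0,0.2],
  [0,0,0.2],
], turn=[0,0,0,0], jaw=[-1,-1,-1,-1])

```text
time: 3.4
position: [0.5667, -0.0471, 0.0847]
tool_rot: [2.9, 1.207, 0.0]
ft_force: [-0.2, -0.5, 0.7]
grip_width: 0.005
```

Call:
move_arm([
  [0,0,0.07],
  [0,0,0.1],
  [0,0,0.1],
  [0,0,0.1],
], turn=[0,0,0,0], jaw=[-1,-1,-1,-1])

```text
time: 3.8
position: [0.5668, -0.047, 0.0818]
tool_rot: [2.9, 1.207, 0.001]
ft_force: [-1.0, 0.7, 2.5]
grip_width: 0.007
```

```bash
python3 - <<'E'
from h import *
for i in range(4):
    ctrl.get_image("top");s=ctrl.get_state();print(np.round(s["position"],4),np.round(s["ft_force"],2))
E
```

```text
[ 0.5668 -0.047   0.0818] [-0.63  0.49  2.4 ]
[ 0.5668 -0.047   0.0818] [-0.61  0.31  2.54]
[ 0.5668 -0.047   0.0818] [-0.65  0.54  3.19]
[ 0.5668 -0.047   0.0818] [-0.13  0.82  3.94]
```

Call:
move_arm([
  [0,0,0.04],
  [0,0,0.07],
  [0,0,0.07],
  [0,0,0.07],
], turn=[0,0,0,0], jaw=[-1,-1,-1,-1])

```text
time: 4.4
position: [0.5668, -0.0471, 0.0798]
tool_rot: [2.9, 1.207, 0.0]
ft_force: [-1.0, -0.0, 5.4]
grip_width: 0.009
```

Call:
move_arm([
  [0.002,-0.059,0],
  [0.006,-0.118,0],
  [0.014,-0.177,0],
  [0.025,-0.235,0],
  [0.039,-0.293,0],
], turn=[0.6,1.2,1.8,2.4,3.0], jaw=[-1,-1,-1,-1,-1])

```text
time: 4.9
position: [0.5624, -0.0415, 0.0802]
tool_rot: [3.032, 0.813, 0.003]
ft_force: [0.8, -2.3, 5.9]
grip_width: 0.006
```

Call:
move_arm([
  [0.002,-0.059,0],
  [0.006,-0.118,0],
  [0.014,-0.177,0],
  [0.025,-0.235,0],
  [0.039,-0.293,0],
], turn=[0.6,1.2,1.8,2.4,3.0], jaw=[-1,-1,-1,-1,-1])

```text
time: 5.4
position: [0.5584, -0.0331, 0.08]
tool_rot: [3.113, 0.41, 0.002]
ft_force: [-0.0, -2.3, 5.1]
grip_width: 0.004
```

```bash
python3 - <<'E'
from h import *
s=ctrl.get_state();print(s["position"],s["ft_force"],s["torque"])
im=[cv2.resize(ctrl.get_image(n)[y:y+130,x:x+160,::-1],None,fx=2.5,fy=2.5,interpolation=cv2.INTER_CUBIC) for n,x,y in(("top",255,130),("scene",260,140))]
cv2.imwrite('pics/d.png',np.hstack(im))
E
```

```text
[ 0.55840851 -0.03314091  0.08004298] [-2.47329508e-03 -2.28043778e+00  5.08690449e+00] [-0.46530241  0.14743143 -0.05311657]
```

View pics/d.png

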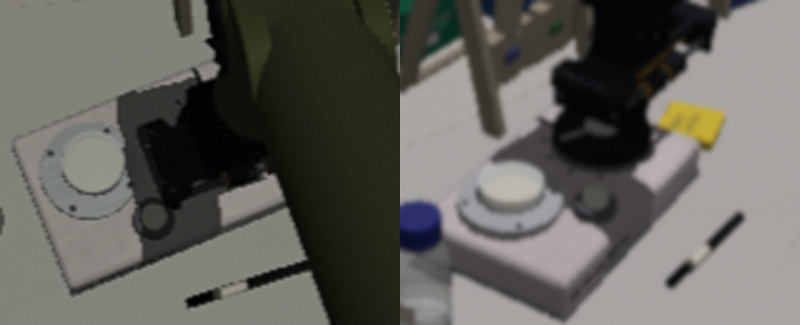

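The white line has moved round: its end is now at (565,135) in the right crop, so the dial turns with the finger. I'll carry on dragging.

Call:
move_arm([
  [0.002,-0.059,0],
  [0.006,-0.118,0],
  [0.014,-0.177,0],
  [0.025,-0.235,0],
  [0.039,-0.293,0],
], turn=[0.6,1.2,1.8,2.4,3.0], jaw=[-1,-1,-1,-1,-1])

```text
time: 6.0
position: [0.557, -0.0247, 0.0799]
tool_rot: [3.139, -0.0, 0.001]
ft_force: [-0.8, -3.1, 5.9]
grip_width: 0.005
```

Call:
move_arm([
  [0.002,-0.059,0],
  [0.006,-0.118,0],
  [0.014,-0.177,0],
  [0.025,-0.235,0],
  [0.039,-0.293,0],
], turn=[0.6,1.2,1.8,2.4,3.0], jaw=[-1,-1,-1,-1,-1])

```text
time: 6.5
position: [0.5577, -0.0154, 0.0798]
tool_rot: [3.113, -0.41, 0.0]
ft_force: [-1.2, -1.5, 5.0]
grip_width: 0.007
```

Call:
move_arm([
  [0.002,-0.059,0],
  [0.006,-0.118,0],
  [0.014,-0.177,0],
  [0.025,-0.235,0],
  [0.039,-0.293,0],
], turn=[0.6,1.2,1.8,2.4,3.0], jaw=[-1,-1,-1,-1,-1])

```text
time: 7.0
position: [0.5606, -0.0073, 0.0796]
tool_rot: [3.033, -0.812, -0.001]
ft_force: [-3.1, -1.6, 6.4]
grip_width: 0.005
```

Call:
move_arm([
  [0.002,-0.059,0],
  [0.006,-0.118,0],
  [0.014,-0.177,0],
  [0.025,-0.235,0],
  [0.039,-0.293,0],
], turn=[0.6,1.2,1.8,2.4,3.0], jaw=[-1,-1,-1,-1,-1])

```text
time: 7.5
position: [0.566, 0.0005, 0.0796]
tool_rot: [2.902, -1.201, -0.001]
ft_force: [-2.8, 0.2, 6.2]
grip_width: 0.003
```

Call:
move_arm([
  [0,0,0],
  [0,0,-0.2],
  [0,0,-0.6],
  [0,0,-1.2],
  [0,0,-2.0],
], turn=[0,0,0,0,0], jaw=[-1,-1,-1,-1,-1])

```text
time: 8.0
position: [0.5655, 0.0009, 0.1395]
tool_rot: [2.904, -1.197, -0.004]
ft_force: [0.6, 0.1, -0.4]
grip_width: 0.009
```

```bash
python3 - <<'E'
from h import *
from scipy.spatial.transform import Rotation as R
s=ctrl.get_state();print(s["position"],s["ft_force"],R.from_rotvec(s["tool_rot"]).as_matrix().round(3).tolist())
im=[cv2.resize(ctrl.get_image(n)[y:y+130,x:x+160,::-1],None,fx=2.5,fy=2.5,interpolation=cv2.INTER_CUBIC) for n,x,y in(("top",255,130),("scene",260,140))]
cv2.imwrite('pics/e.png',np.hstack(im))
E
```

```text
[0.5655005  0.00090039 0.13945581] [ 0.59899496  0.05218171 -0.36399654] [[0.709, -0.705, -0.002], [-0.705, -0.709, 0.0], [-0.002, 0.002, -1.0]]
```

View pics/e.png

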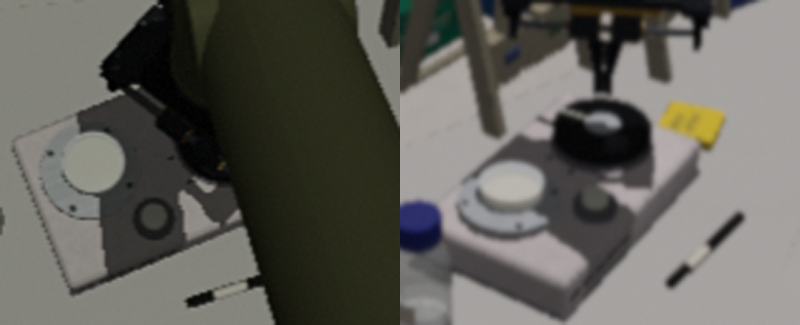

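The right crop shows the line ending at about (556,112), near the long mark. I'll move above the key (staying up) and check at higher zoom.

Call:
move_arm([
  [-0.7,0,0],
  [-1.4,0,0],
  [-2.0,-0.03,0],
  [-2.65,-0.06,0],
  [-2.65,-0.06,0],
], turn=[0,0,0,0,0], jaw=[-1,-1,-1,-1,-1])

```text
time: 8.6
position: [0.5096, 0.061, 0.1394]
tool_rot: [-2.907, 1.192, 0.001]
ft_force: [0.2, 0.7, -0.6]
grip_width: 0.008
```

```bash
python3 - <<'E'
from h import *
q=np.load('q.npy');s=ctrl.get_state();print(s["position"],s["ft_force"])
def W(P):
    P=np.array(P,float);c,S=np.cos(q[2]),np.sin(q[2]);return np.c_[q[0]+c*P[:,0]-S*P[:,1],q[1]+S*P[:,0]+c*P[:,1],P[:,2]]
out=[]
for n,(x,y) in(("top",(305,145)),("scene",(295,160))):
    im=ctrl.get_image(n)[y:y+75,x:x+80,::-1]
    o=np.clip(cv2.resize(im,None,fx=5,fy=5,interpolation=cv2.INTER_CUBIC).astype(float)*1.5,0,255).astype(np.uint8)
    for d,col in((1.571,(0,255,0)),(2.094,(0,0,255)),(2.618,(255,0,0))):
        a=2.094-d
        u=((proj(n,W([[.048*np.cos(a),-.07+.048*np.sin(a),.082]]))-[x,y]+.5)*5)[0].astype(int);cv2.circle(o,tuple(map(int,u)),3,col,-1)
    out.append(o)
cv2.imwrite('pics/f.png',np.hstack(out))
E
```

```text
[0.50961693 0.06101168 0.13939728] [ 0.21644433  0.73930779 -0.63074413]
```

View pics/f.png

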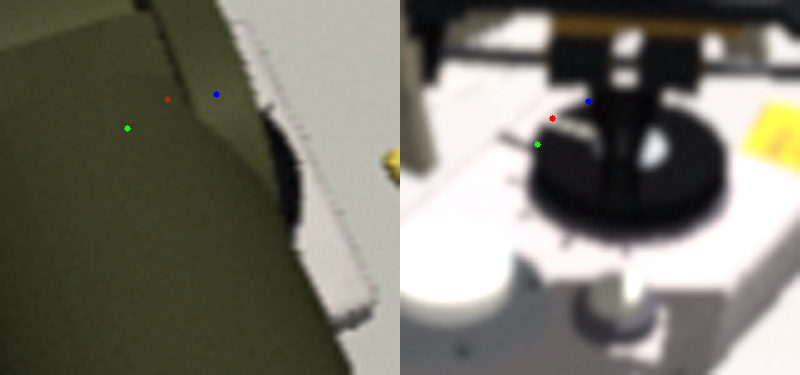

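The line's end lies on the red dot, which is the predicted position for 2.094 rad, so the dial is set. Now I'll press the key slowly, watching the force.

Call:
move_arm([
  [0.1,0,0.5],
  [0.1,0,1.0],
  [0.1,0,1.5],
  [0.1,0,1.7],
  [0.1,0,1.7],
], turn=[0,0,0,0,0], jaw=[-1,-1,-1,-1,-1])

```text
time: 9.2
position: [0.5128, 0.0553, 0.0867]
tool_rot: [2.903, -1.199, -0.004]
ft_force: [-0.3, 0.1, 0.3]
grip_width: 0.007
```

Call:
move_arm([
  [0,0,0.07],
  [0,0,0.14],
  [0,0,0.2],
  [0,0,0.2],
], turn=[0,0,0,0], jaw=[-1,-1,-1,-1])

```text
time: 9.6
position: [0.5136, 0.0562, 0.0825]
tool_rot: [2.904, -1.198, 0.0]
ft_force: [-0.1, -0.1, -0.1]
grip_width: 0.005
```

Call:
move_arm([
  [0,0,0.05],
  [0,0,0.1],
  [0,0,0.1],
], turn=[0,0,0], jaw=[-1,-1,-1])

```text
time: 9.9
position: [0.5138, 0.0562, 0.0796]
tool_rot: [-2.904, 1.198, -0.001]
ft_force: [-0.3, 1.0, 1.9]
grip_width: 0.005
```

Call:
move_arm([
  [0,0,0.05],
  [0,0,0.1],
  [0,0,0.13],
  [0,0,0.13],
], turn=[0,0,0,0], jaw=[-1,-1,-1,-1])

```text
time: 10.3
position: [0.5138, 0.0562, 0.0757]
tool_rot: [-2.904, 1.198, -0.001]
ft_force: [0.0, 0.3, 3.2]
grip_width: 0.003
```

Call:
move_arm([
  [0,0,0.03],
  [0,0,0.06],
  [0,0,0.06],
  [0,0,0.06],
], turn=[0,0,0,0], jaw=[-1,-1,-1,-1])

```text
time: 10.7
position: [0.5138, 0.0562, 0.0744]
tool_rot: [-2.904, 1.198, -0.001]
ft_force: [-0.9, 0.1, 6.6]
grip_width: 0.006
```

Call:
move_arm([
  [0,0,0.04],
  [0,0,0.06],
  [0,0,0.06],
], turn=[0,0,0], jaw=[-1,-1,-1])

```text
time: 11.0
position: [0.5139, 0.0562, 0.0741]
tool_rot: [2.904, -1.198, 0.001]
ft_force: [-5.8, -0.4, 17.3]
grip_width: -0.0
```

```bash
python3 - <<'E'
from h import *
x,y=295,160
im=ctrl.get_image("scene");s=ctrl.get_state();print(s["position"],s["ft_force"])
im=im[y:y+85,x:x+80,::-1]
cv2.imwrite('pics/g.png',np.clip(cv2.resize(im,None,fx=6,fy=6,interpolation=cv2.INTER_CUBIC)*1.3,0,255).astype(np.uint8))
E
```

```text
[0.51386288 0.05622023 0.07415192] [-6.52787589 -0.15951767 17.87926371]
```

View pics/g.png

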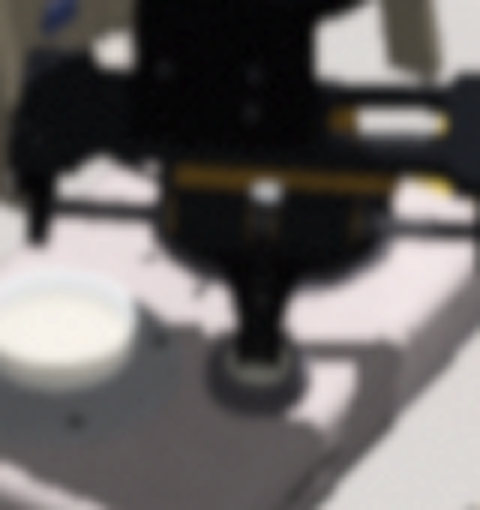

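The force jumped from 6.6 to 17.9 N with almost no further travel, so the key is on its stop, with the tip sitting on the key. I'll lift, back off and check.

Call:
move_arm([
  [0,0,-0.2],
  [0,0,-0.6],
  [0,0,-1.6],
  [0,0,-3.0],
  [0,0,-4.4],
], turn=[0,0,0,0,0], jaw=[-1,-1,-1,-1,-1])

```text
time: 11.55
position: [0.5125, 0.0561, 0.2047]
tool_rot: [2.904, -1.197, -0.003]
ft_force: [1.7, -1.0, 0.2]
grip_width: 0.001
```

Call:
move_arm([
  [0,1.2,0],
  [0,2.4,0],
  [0,3.6,0],
  [0,4.8,0],
  [0,6.0,0],
], turn=[0,0,0,0,0], jaw=[-1,-1,-1,-1,-1])

```text
time: 12.05
position: [0.3851, -0.0723, 0.2038]
tool_rot: [2.904, -1.198, -0.001]
ft_force: [0.5, -0.9, 1.4]
grip_width: -0.0
```

```bash
python3 - <<'E'
from h import *
s=ctrl.get_state();print(s["position"],s["ft_force"])
im=[np.clip(cv2.resize(ctrl.get_image(n)[y:y+130,x:x+160,::-1],None,fx=f,fy=f,interpolation=cv2.INTER_CUBIC)*1.3,0,255).astype(np.uint8) for n,x,y,f in(("top",255,140,2.5),("scene",250,145,2.5))]
cv2.imwrite('pics/i.png',np.hstack(im))
E
```

```text
[ 0.38505999 -0.0722706   0.20383847] [ 0.45725273 -0.91555048  1.40726195]
```

View pics/i.png

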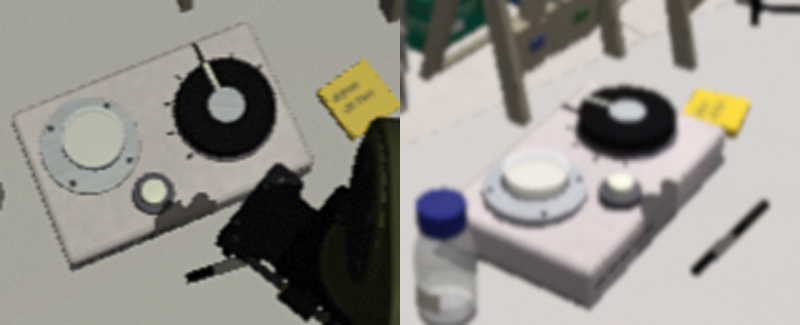

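In the top crop the white line (205,65) runs straight into the long mark (197,48). The key at (153,190) is up, and the dish, bottle, marker and notes haven't moved. I'll hand the job in.

```bash
python3 -c "
from bench import ctrl
print(ctrl.close_job())"
```

```text
the job is handed in; nothing more can be done
None
```

The dial is set at the long mark, the start key has been pressed and let go, and the job is handed in. No verdict is reported.

- **Dial:** I dragged it about 90° clockwise with the closed fingertip, about 33 mm from the centre at 5–6 N. It went from the 0.524 rad detent to the long mark. The last top picture shows the white line running straight into the long mark.
- **Start key:** I pressed it about 6–7 mm down, until the force rose steeply to 18 N at the stop, then let go. The last pictures show it up.
- **Surroundings:** the dish, bottle, marker and notes look unmoved in the last pictures. The arm stands clear at about 12 s on the clock.

**Disagreements along the way:**
- The network took the bottle for the dial in the top picture, which I dismissed from the image.
- The key stood higher than I first assumed, at about 81 mm. The press confirmed that height.
- The platform did not fit where I had assumed it, further back than the housing's centre line. I did not correct this, as the task did not need it.

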